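# Load the egg steamer

## Robot

A 6-joint arm with a two-finger parallel gripper is mounted at the origin on the work surface; the furniture and walls round the work are solid. World frame = base frame: x ahead of the robot, y to its left, z up, the work surface at z = 0. Lengths are in mm, angles in degrees, forces in N, time in s.
With the tool pointing down it reaches from about 300 to 850 mm from the base axis. Payload 4.2 kg.
Tool frame: the origin (TCP) lies at the very end of the fingers, on their centre line; the grasp point (between the pads) lies 19 mm behind it (env.grasp_offset is the distance from the TCP to the grasp point, in mm); z points along the fingers, y is the line along which they close (so a half turn about z gives the same grasp; the last joint's range is limited). The gripper opens to 91 mm and grips with 3 to 60 N. Pads are 32 mm wide; open, the fingers measure 118 mm over their backs; the gripper's body (76 mm by 178 mm) begins 60 mm behind the grasp point.
Start: joints at [69.041, 18.312, 89.639, -0, 72.044, -1.146], TCP at [194.899, 540.978, 213.976] pointing down, gripper open.
Joint ranges: [-177.97, 177.97], [-48.28, 115.42], [12.27, 149.76], [-77.06, 257.06], [2.81, 150.46], [-146.56, 146.56]. Speed limits (degrees/s): [147.25, 147.25, 180, 180, 180, 180].

## Interface

Orientations are given as [roll, pitch, yaw] about the fixed x, y, z axes, in that order (R = Rz(yaw) Ry(pitch) Rx(roll)).
In Python, from workcell import env, eyes gives the robot as it stands.
- The arm moves only by the tool send_rows, never from a script. Its arguments are lists of equal length, an entry for each row: "grip": the opening, from -1 (shut) to 1 (fully open), so that 0 is half open; "xyz": the shift along the world's x, y, z in m, a list of three; "yaw": the turn about the world's z in degrees. A call has 1 to 8 rows; each row is the pose to reach, as a shift and turn from the pose commanded when the call began; what a row does not reach only later rows make up. A row lasts 1/12 s, in which the tool goes at most 41.7 mm and 7.16 degrees, less where a joint would pass 70% of its speed; a pose out of reach is approached as far as the arm can. A call with a gripper value outside its range is refused whole. The fingers move at their own pace and stop on an object; "grip_force" is the grip in N (left out, the last holds). Time passes only in rows, so rows that repeat a pose let the fingers close. It gives the time, the measured TCP pose, the force, the opening and the grip force at its end, in the units of the state.
- env.state(): the state, without advancing time (a new reading comes with each control period).
- eyes.grab_frame(name): name is "scene" or "top"; returns a dict with "frame" (400x640x3 uint8, red, green, blue), "fx", "fy", "cx", "cy" (pixels), "D" ([k1, k2, p1, p2, k3] as OpenCV has them; the pictures are not rectified), "pose" (4x4, takes a point from camera to world coordinates). Camera axes: x right, y down, z forward; pixel columns grow to the right and rows downward; lengths in mm; the calibration is good to about 2 mm. A picture is of the moment at which its call begins. There is no depth.
- env.job_done(): hands the job in; it is judged then, once.
The state is a dict: "time_s": time; "qpos": joint angles; "qvel": joint speeds; "effort": joint torques, N m; "ee_pos": TCP position; "ee_rot": TCP orientation; "force": force on the tool from outside, world axes, zero at the start; "torque": the same for the moment, N m; "gripper_width": finger opening in mm; "gripper_force": force on a finger pad.
Only numpy, scipy, OpenCV 4.12 (cv2) and the standard library are available. Lean on these libraries where they do the work, as an engineer would, in place of code of your own. Each camera call takes 0.05 s, during which the arm holds its last target. There are 200 camera calls.

## Task

Get the egg steamer ready: fill its two empty rings with raw eggs from the wooden rack, standing upright and pointed end down as they do now, then set the clear lid on the steamer so that it sits level and fully home on its ledge. The eggs crack easily, so hold them lightly, set them down without dropping or pressing them, and do not let the lid bump them or drop; leave the other eggs and the things round about where they are.

Things in the scene. Friction and masses are not known exactly. Their poses are not given: they have to be found in the camera images.
- steamer: Electric egg steamer, fixed: a round white base 178 mm wide, black dial at its front (own -x, reaching 102 mm from the axis). Origin: centre of the underside, on the table. An aluminium tray on top (surface at z = 59 mm) has four egg rings. The base's outer wall ends at z = 50 mm in a ledge for the lid; inside it a round step, 158 mm wide and 7 mm high, enters the lid's rim.
- ring_a (a point): Home of an egg's tip in an empty ring of the steamer: on the ring's axis, 61.4 mm above the table. A ring is a thin collar, 36 mm inside, 41 mm outside, its upper edge 75 mm above the table. The four rings form a square, 60 mm apart, 42.5 mm from the steamer's axis; this empty one lies at own -x, +y of the steamer, the other empty one opposite, eggs stand in the two between.
- ring_b (a point): Home of an egg's tip in an empty ring of the steamer: on the ring's axis, 61.4 mm above the table. A ring is a thin collar, 36 mm inside, 41 mm outside, its upper edge 75 mm above the table. The four rings form a square, 60 mm apart, 42.5 mm from the steamer's axis; this empty one lies at own +x, -y of the steamer, the other empty one opposite, eggs stand in the two between.
- ledge (a point): Centre of the steamer's lid ledge, 50 mm above the table, on the steamer's axis. The lid is on when its rim plane lies here, with about 4 mm of play sideways.
- lid: Clear domed lid, 175 mm wide, 92 mm high without its knob, 0.18 kg, loose, standing on its rim on the table at the start. Origin: centre of the rim plane, z up. Inside it is 166 mm wide at the rim; brought straight down onto the ledge, the dome clears seated eggs by 10 mm or more. Seated eggs reach 121 mm above the table.
- knob (a point): Point to hold on the lid's upright round black knob, on the lid's axis 117 mm above its rim plane. The knob is 28 mm in diameter and reaches from 94 to 128 mm above the rim plane; round its foot the dome is nearly flat, at 92 to 94 mm.
- rack: Wooden egg rack, fixed, 126 mm (own x) by 184 mm (own y), 36 mm high, with 2 by 3 holes of 36 mm, 56 mm apart: own x = -28, 28; own y = -56, 0, 56 mm. Origin: centre of the underside, on the table. Four holes hold eggs at the start, their tips 13.6 mm below the board's top face, with 11 mm between neighbouring eggs.
- egg_1: Raw brown hen's egg, 60 mm long, 45 mm thick, about 60 g, loose, upright with the pointed end down, in the rack at the start. Origin: the pointed tip at the bottom, own z up along its length; thickest 34 mm above the tip. It cracks if squeezed by the fingers with more than 15 N each, or pressed or knocked down with more than about 15 N (by the lid: 5 N).
- egg_2: Raw brown hen's egg, 60 mm long, 45 mm thick, about 60 g, loose, upright with the pointed end down, in the rack at the start. Origin: the pointed tip at the bottom, own z up along its length; thickest 34 mm above the tip. It cracks if squeezed by the fingers with more than 15 N each, or pressed or knocked down with more than about 15 N (by the lid: 5 N).
- egg_3: Raw brown hen's egg, 60 mm long, 45 mm thick, about 60 g, loose, upright with the pointed end down, in the rack at the start. Origin: the pointed tip at the bottom, own z up along its length; thickest 34 mm above the tip. It cracks if squeezed by the fingers with more than 15 N each, or pressed or knocked down with more than about 15 N (by the lid: 5 N).
- egg_4: Raw brown hen's egg, 60 mm long, 45 mm thick, about 60 g, loose, upright with the pointed end down, in the rack at the start. Origin: the pointed tip at the bottom, own z up along its length; thickest 34 mm above the tip. It cracks if squeezed by the fingers with more than 15 N each, or pressed or knocked down with more than about 15 N (by the lid: 5 N).
- egg_5: Raw brown hen's egg, 60 mm long, 45 mm thick, about 60 g, loose, upright with the pointed end down, in a steamer ring at the start. Origin: the pointed tip at the bottom, own z up along its length; thickest 34 mm above the tip. It cracks if squeezed by the fingers with more than 15 N each, or pressed or knocked down with more than about 15 N (by the lid: 5 N).
- egg_6: Raw brown hen's egg, 60 mm long, 45 mm thick, about 60 g, loose, upright with the pointed end down, in a steamer ring at the start. Origin: the pointed tip at the bottom, own z up along its length; thickest 34 mm above the tip. It cracks if squeezed by the fingers with more than 15 N each, or pressed or knocked down with more than about 15 N (by the lid: 5 N).
- honey_jar: Honey jar with a red screw lid, 60 mm in diameter, 85 mm high, loose; bystander. Origin: centre of its underside.
- lime: Green lime, 57 x 46 x 45 mm, loose; bystander. Origin on its underside.
Things that resemble listed ones, but are neither listed nor needed, are in the scene too. Leave any blue or turquoise look-alike of the egg_3 alone.

How it is judged (in metres and radians):
On the way:
1. both empty rings have been filled with an egg, fully home and let go, with the lid not yet on (distance between any of egg_1, egg_2, egg_3, egg_4 and ring_a below 0.007 m and distance between any of egg_1, egg_2, egg_3, egg_4 and ring_b below 0.007 m and not (horizontal distance between lid and ledge below 0.006 m and z of lid in the frame of ledge below 0.004 m and angle between lid's own z axis and vertical below 0.05 rad) and contact force between the fingers and egg_1 below 0.1 N and contact force between the fingers and egg_2 below 0.1 N and contact force between the fingers and egg_3 below 0.1 N and contact force between the fingers and egg_4 below 0.1 N and contact force between the fingers and egg_5 below 0.1 N and contact force between the fingers and egg_6 below 0.1 N), for 0.2 s.
At the end, for the whole second after the job is handed in: Each of the two rings that were empty holds an egg, its tip within 7 mm of home; all eggs stand within 0.25 rad of upright, the others within 10 mm of their start. The lid is on: within 6 mm of centre, rim under 4 mm above the ledge, level within 0.05 rad. Eggs and lid at rest (distance between any of egg_1, egg_2, egg_3, egg_4 and ring_a below 0.007 m and distance between any of egg_1, egg_2, egg_3, egg_4 and ring_b below 0.007 m and angle between each of egg_1, egg_2, egg_3, egg_4, egg_5, egg_6's own z axis and vertical below 0.25 rad and (distance of egg_1 from where it was at the start of the episode below 0.01 m or distance between egg_1 and ring_a below 0.007 m or distance between egg_1 and ring_b below 0.007 m) and (distance of egg_2 from where it was at the start of the episode below 0.01 m or distance between egg_2 and ring_a below 0.007 m or distance between egg_2 and ring_b below 0.007 m) and (distance of egg_3 from where it was at the start of the episode below 0.01 m or distance between egg_3 and ring_a below 0.007 m or distance between egg_3 and ring_b below 0.007 m) and (distance of egg_4 from where it was at the start of the episode below 0.01 m or distance between egg_4 and ring_a below 0.007 m or distance between egg_4 and ring_b below 0.007 m) and distance of each of egg_5, egg_6 from where it was at the start of the episode below 0.01 m and horizontal distance between lid and ledge below 0.006 m and z of lid in the frame of ledge below 0.004 m and angle between lid's own z axis and vertical below 0.05 rad and linear speed of each of lid, egg_1, egg_2, egg_3, egg_4, egg_5, egg_6 below 0.02 m/s); the robot touches nothing.
It fails at once if an egg is squeezed by the fingers with more than 15 N a finger (contact force between the fingers and egg_1 above 30 N or contact force between the fingers and egg_2 above 30 N or contact force between the fingers and egg_3 above 30 N or contact force between the fingers and egg_4 above 30 N or contact force between the fingers and egg_5 above 30 N or contact force between the fingers and egg_6 above 30 N).
It fails at once if an egg is dropped: it moves at more than 0.3 m/s out of the fingers (a fall of about 5 mm is still allowed) ((contact force between the fingers and egg_1 below 0.1 N and linear speed of egg_1 above 0.3 m/s) or (contact force between the fingers and egg_2 below 0.1 N and linear speed of egg_2 above 0.3 m/s) or (contact force between the fingers and egg_3 below 0.1 N and linear speed of egg_3 above 0.3 m/s) or (contact force between the fingers and egg_4 below 0.1 N and linear speed of egg_4 above 0.3 m/s) or (contact force between the fingers and egg_5 below 0.1 N and linear speed of egg_5 above 0.3 m/s) or (contact force between the fingers and egg_6 below 0.1 N and linear speed of egg_6 above 0.3 m/s)).
It fails at once if an egg is pressed or knocked: more than 40 N of contact force all round its ring or hole (about 15 N straight down), 20 N from another egg, 5 N from the lid ((contact force between any of egg_1, egg_2, egg_3, egg_4, egg_5, egg_6 and steamer above 40 N or contact force between any of egg_1, egg_2, egg_3, egg_4, egg_5, egg_6 and rack above 40 N) or (contact force between any of egg_2, egg_3, egg_4, egg_5, egg_6 and egg_1 above 20 N or contact force between any of egg_3, egg_4, egg_5, egg_6 and egg_2 above 20 N or contact force between any of egg_4, egg_5, egg_6 and egg_3 above 20 N or contact force between any of egg_5, egg_6 and egg_4 above 20 N or contact force between egg_6 and egg_5 above 20 N) or (contact force between lid and egg_1 above 5 N or contact force between lid and egg_2 above 5 N or contact force between lid and egg_3 above 5 N or contact force between lid and egg_4 above 5 N or contact force between lid and egg_5 above 5 N or contact force between lid and egg_6 above 5 N)).
It fails at once if the lid is dropped or banged down: it moves at more than 0.3 m/s out of the fingers or meets the steamer with more than 40 N (contact force between lid and steamer above 40 N or (contact force between the fingers and lid below 0.1 N and linear speed of lid above 0.3 m/s)).
It fails at once if a bystander is pushed more than 30 mm (distance of any of honey_jar, lime from where it was at the start of the episode above 0.03 m).
It also fails if it takes over 72 s, if anything falls off the work surface, if the arm or the gripper's body presses on something with over 40 N, if the wrist force passes 120 N, or if a joint passes its speed limit or range.

## Working session

There is one attempt and no reset: what is moved stays moved. The work goes in short steps, Python scripts to look and compute and a tool call to move; the robot and the scene stay as the last step left them, time stands still between calls to the robot, and variables do not carry over. Pictures are saved under pics/ and viewed, at most 10 in all, crops included, and the job is handed in when it is done.

Besides the shell and the picture viewer there is one more tool, called by a JSON object that holds its "op" and its "data". send_rows: Moves the arm, as the interface text tells. Its arguments: {"type":"object","properties":{"grip":{"type":"array"},"xyz":{"type":"array"},"yaw":{"type":"array"},"grip_force":{"type":"number"}},"required":["grip","xyz","yaw"]}

```bash
mkdir -p pics; cat > h.py <<'E'
import numpy as np, cv2
from workcell import env, eyes
def grab(n):
    g=eyes.grab_frame(n); g['K']=np.array([[g['fx'],0,g['cx']],[0,g['fy'],g['cy']],[0,0,1.]]); g['P']=np.array(g['pose']); g['D']=np.array(g['D'],float); return g
def onplane(g,uv,z):
    p=cv2.undistortPoints(np.array(uv,float).reshape(-1,1,2),g['K'],g['D']).reshape(-1,2)
    d=np.c_[p,np.ones(len(p))]@g['P'][:3,:3].T; o=g['P'][:3,3]
    return o+d*((z-o[2])/d[:,2])[:,None]
def proj(g,X):
    Ri=g['P'][:3,:3].T; t=-Ri@g['P'][:3,3]
    return cv2.projectPoints(np.array(X,float).reshape(-1,1,3),cv2.Rodrigues(Ri)[0],t,g['K'],g['D'])[0].reshape(-1,2)
def save(n,im,s=1): cv2.imwrite('pics/'+n+'.png',cv2.resize(im[...,::-1],None,fx=s,fy=s,interpolation=cv2.INTER_CUBIC))
E
python3 - <<'E'
from h import *
for n in('scene','top'):
    g=grab(n); save(n+'0',g['frame'],1.25); np.savez('/tmp/%s0.npz'%n,**g); print(n,g['P'].round(2).tolist(),g['fx'],g['D'])
print(env.state())
E
```

```text
scene [[0.64, -0.54, 0.54, -135.56], [-0.77, -0.47, 0.44, -550.68], [0.02, -0.7, -0.71, 956.81], [0.0, 0.0, 0.0, 1.0]] 471.75923407108456 [-0.00263583  0.          0.          0.          0.        ]
top [[0.01, -1.0, 0.08, 407.7], [-1.0, -0.01, -0.01, -3.6], [0.01, -0.08, -1.0, 1263.02], [0.0, 0.0, 0.0, 1.0]] 382.73456721596415 [0.01472433 0.         0.         0.         0.        ]
{'time_s': 0.1, 'qpos': array([ 6.90419811e+01,  1.83460879e+01,  8.96982024e+01, -7.93948857e-04,
        7.20450082e+01, -1.14539957e+00]), 'qvel': array([ 0.03107836, -0.04034192, -0.27499558,  0.04010515,  0.07827106,
        0.11417327]), 'effort': array([ 8.98639446e-04, -4.13323331e+01, -2.32507879e+01,  7.30613130e-02,
        4.20471956e-02, -4.15980594e-05]), 'ee_pos': array([194.73088822, 540.5433468 , 213.23153738]), 'ee_rot': array([-1.79910704e+02, -1.03029716e-03,  1.60187625e+02]), 'force': array([0.69347484, 0.8297578 , 0.02516296]), 'torque': array([-0.03290906,  0.04124576, -0.04013172]), 'gripper_force': 0.0, 'gripper_width': 91.50033623736547}
```

View pics/scene0.png

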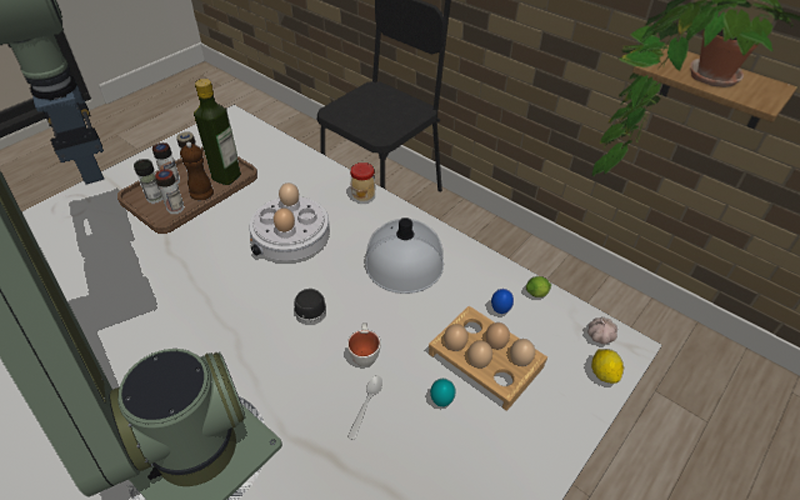

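View pics/top0.png

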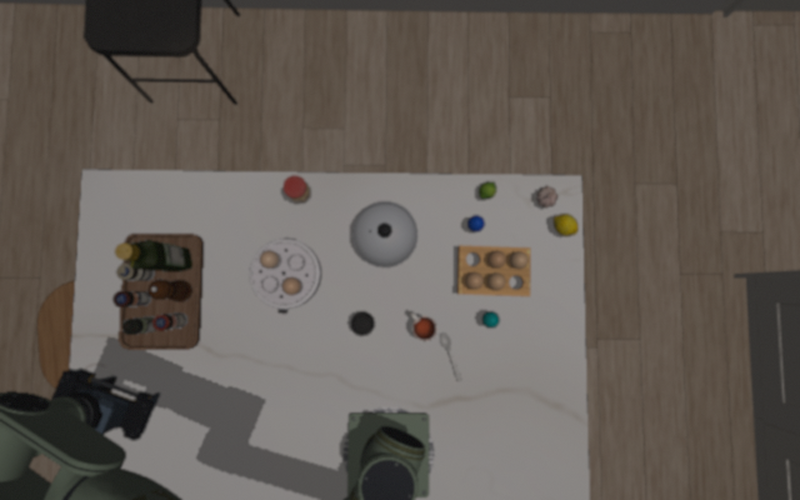

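The scene view (800x500) shows four brown eggs in the rack at about (455,337), (480,353), (497,335) and (522,352). Two more are in the steamer at (289,193) and (284,219), the lid knob is at (405,229), and the steamer dial is at (256,251). The top view shows the rack at (495,271) with empty holes at (472,260) and (515,283), the steamer at (285,272), its dial at (283,310), and the lid at (384,232).

**Candidates:** the egg-like things near the rack are the blue one at (476,223) and the turquoise one at (491,319). Both are look-alikes and stay put. The brown eggs in the rack are the ones meant. I'll use the two beside the empty holes, at top-view (519,260) and (474,281), because the fingers have room there.

```bash
cat > m.py <<'E'
from h import *
G={n:dict(np.load('/tmp/%s0.npz'%n)) for n in('scene','top')}
def blobs(g,lo,hi,amin):
    h=cv2.cvtColor(g['frame'],cv2.COLOR_RGB2HSV); m=cv2.inRange(h,lo,hi)
    m=cv2.morphologyEx(m,cv2.MORPH_OPEN,np.ones((3,3)))
    n,l,s,c=cv2.connectedComponentsWithStats(m)
    return [(c[i].round(1).tolist(),s[i].tolist()) for i in range(1,n) if s[i][4]>amin],m
def tri(uvs):
    A=np.zeros((3,3));b=np.zeros(3);R=[]
    for n,uv in uvs.items():
        g=G[n];o=g['P'][:3,3];d=onplane(g,[uv],0)[0]-o;d/=np.linalg.norm(d);M=np.eye(3)-np.outer(d,d);A+=M;b+=M@o;R.append((M,o))
    X=np.linalg.solve(A,b);return X.round(1),[np.linalg.norm(M@(X-o)).round(1) for M,o in R]
E
python3 - <<'E'
from m import *
for n,pts in (('scene',[(455,337),(480,353),(497,335),(522,352),(289,193),(284,219),(449,369),(405,229),(310,305)]),('top',[(496,259),(519,260),(474,281),(496,282),(270,259),(291,286),(462,255),(384,230),(320,260)])):
    g=G[n]; h=cv2.cvtColor(g['frame'],cv2.COLOR_RGB2HSV)
    for p in pts: print(n,p,h[int(p[1]/1.25),int(p[0]/1.25)])
g=G['top'];a=g['frame'];
left=cv2.resize(a[180:250,185:275],None,fx=4.4,fy=4.4,interpolation=cv2.INTER_CUBIC);right=cv2.resize(a[180:250,350:440],None,fx=4.4,fy=4.4,interpolation=cv2.INTER_CUBIC)
b=G['scene']['frame'];l2=cv2.resize(b[140:210,185:275],None,fx=4.4,fy=4.4,interpolation=cv2.INTER_CUBIC);r2=cv2.resize(b[245:325,338:441],(396,308),interpolation=cv2.INTER_CUBIC)
save('crop1',np.vstack([np.hstack([left,right]),np.hstack([l2,r2])])[:600])
E
```

```text
scene (455, 337) [ 15  95 186]
scene (480, 353) [ 15  89 194]
scene (497, 335) [ 14 100 171]
scene (522, 352) [ 15  86 180]
scene (289, 193) [ 14  80 186]
scene (284, 219) [ 14  99 177]
scene (449, 369) [ 30   5 101]
scene (405, 229) [130  31  25]
scene (310, 305) [ 0  0 45]
top (496, 259) [ 14 104 118]
top (519, 260) [ 14  84 134]
top (474, 281) [ 14  93 134]
top (496, 282) [ 15  94 127]
top (270, 259) [ 14  73 139]
top (291, 286) [ 14  86 142]
top (462, 255) [ 16 121 143]
top (384, 230) [150  16  32]
top (320, 260) [  6  10 131]
```

View pics/crop1.png

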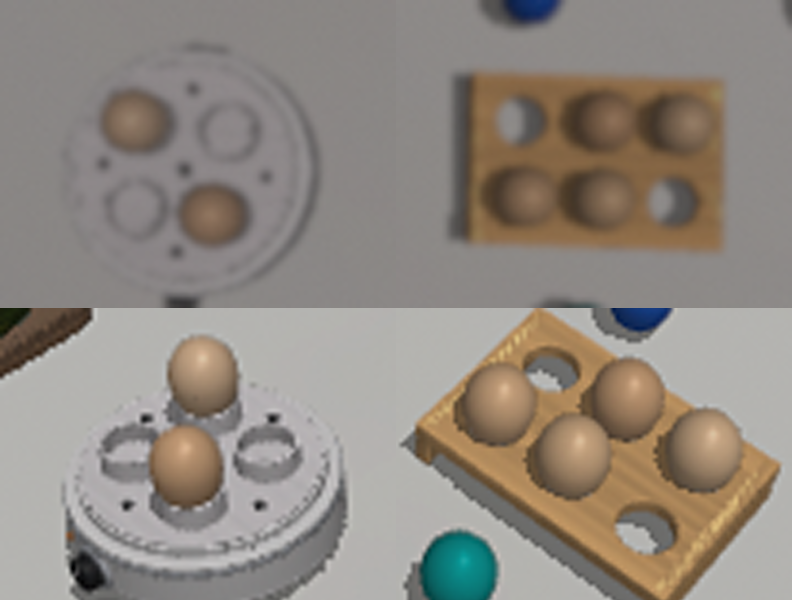

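The crop confirms the layout. The brown rack eggs sit at crop (605,122), (682,124), (525,197) and (604,199), and the holes at (521,120) and (675,201). The steamer eggs are at (136,121) and (213,214), and the empty rings at (229,131) and (136,208). The blue and turquoise eggs stand clear of the rack. My picks are the eggs at (682,124) and (525,197).

```bash
cat > t.py <<'E'
from m import *
T=lambda x,y,u0:((x+.5)/4.4-.5+u0,(y+.5)/4.4-.5+180)
TL=lambda x,y:T(x,y,185); TR=lambda x,y:T(x-396,y,350)
SL=lambda x,y:((x+.5)/4.4-.5+185,(y-308+.5)/4.4-.5+140)
SR=lambda x,y:((x-396+.5)/3.845-.5+338,(y-308+.5)/3.85-.5+245)
print('rack eggs')
E=[((605,122),(628,398)),((682,124),(705,450)),((525,197),(500,403)),((604,199),(572,456))]
for t,s in E: print(tri({'top':TR(*t),'scene':SR(*s)}))
print('holes z36')
for t,s in [((521,120),(551,369)),((675,201),(645,530))]: print(onplane(G['top'],TR(*t),36).round(1),onplane(G['scene'],SR(*s),36).round(1),tri({'top':TR(*t),'scene':SR(*s)}))
print('steamer eggs')
for t,s in [((136,121),(203,376)),((213,214),(187,466))]: print(tri({'top':TL(*t),'scene':SL(*s)}))
print('rings z75')
for t,s in [((229,131),(268,452)),((136,208),(130,452))]: print(onplane(G['top'],TL(*t),75).round(1),onplane(G['scene'],SL(*s),75).round(1))
print('centre hole z59',onplane(G['top'],TL(185,169),59).round(1))
print('rack corners z36',onplane(G['top'],[TR(472,73),TR(723,80),TR(721,249),TR(470,240)],36).round(1).tolist())
# knob
for n,box in(('top',(290,170,325,200)),('scene',(305,165,345,200))):
    g=G[n];x0,y0,x1,y1=box;v=g['frame'][y0:y1,x0:x1].max(2);m=(v<70).astype(np.uint8)
    k,l,s,c=cv2.connectedComponentsWithStats(m);i=1+s[1:,4].argmax();print(n,'knob',c[i]+[x0,y0],s[i]); G[n]['k']=c[i]+[x0,y0]
print(tri({n:G[n]['k'] for n in G}))
for z in (111,122,128): print(z,onplane(G['top'],[G['top']['k']],z).round(1),onplane(G['scene'],[G['scene']['k']],z).round(1))
E
python3 t.py
```

```text
rack eggs
(array([ 494. , -269.7,   54.3]), [np.float64(0.7), np.float64(0.7)])
(array([ 493.2, -325.7,   52.7]), [np.float64(0.7), np.float64(0.7)])
(array([ 439.7, -212.1,   54.1]), [np.float64(1.0), np.float64(1.0)])
(array([ 438.1, -268.1,   53.1]), [np.float64(0.1), np.float64(0.1)])
holes z36
[[ 495.7 -211.7   36. ]] [[ 494.3 -214.8   36. ]] (array([ 496.5, -212.9,   32. ]), [np.float64(0.7), np.float64(0.7)])
[[ 437.6 -323.8   36. ]] [[ 434.  -325.2   36. ]] (array([ 437.4, -324.5,   31.4]), [np.float64(0.6), np.float64(0.6)])
steamer eggs
(array([486.7, 294.5,  93. ]), [np.float64(0.7), np.float64(0.7)])
(array([423.1, 239.4,  92.3]), [np.float64(1.1), np.float64(1.1)])
rings z75
[[481.  234.1  75. ]] [[477.  225.8  75. ]]
[[426.2 297.7  75. ]] [[420.4 291.   75. ]]
centre hole z59 [[454.5 267.9  59. ]]
rack corners z36 [[529.9, -175.9, 36.0], [526.6, -360.0, 36.0], [403.1, -356.9, 36.0], [407.9, -174.2, 36.0]]
top knob [307.16842105 183.90526316] [12  9 11 11 95]
scene knob [323.87830688 183.28571429] [ 12  10  14  17 189]
(array([559.9,  14.9, 104.7]), [np.float64(1.4), np.float64(1.4)])
111 [[558.1  15.8 111. ]] [[555.8   9.8 111. ]]
122 [[556.7  15.6 122. ]] [[546.8   2.5 122. ]]
128 [[555.9  15.5 128. ]] [[541.9  -1.5 128. ]]
```

{"op": "send_rows", "data": {"grip": [1, 1, 1, 1, 1, 1, 1, 1], "xyz": [[0.245, -0.753, 0], [0.245, -0.753, 0], [0.245, -0.753, 0], [0.245, -0.753, 0], [0.245, -0.753, 0], [0.245, -0.753, 0], [0.245, -0.753, 0], [0.245, -0.753, 0]], "yaw": [-71.4, -71.4, -71.4, -71.4, -71.4, -71.4, -71.4, -71.4], "grip_force": 6}}

```text
time_s: 0.77
ee_pos: [297.8, 222.0, 213.8]
ee_rot: [180.0, 0.0, 102.6]
force: [0.6, -0.3, 0.2]
gripper_width: 91.1
gripper_force: 0.0
```

{"op": "send_rows", "data": {"grip": [0.55, 0.55, 0.55, 0.55, 0.55, 0.55, 0.55, 0.55], "xyz": [[0.1415, -0.434, -0.03], [0.1415, -0.434, -0.03], [0.1415, -0.434, -0.03], [0.1415, -0.434, -0.03], [0.1415, -0.434, -0.03], [0.1415, -0.434, -0.03], [0.1415, -0.434, -0.03], [0.1415, -0.434, -0.03]], "yaw": [-13.8, -13.8, -13.8, -13.8, -13.8, -13.8, -13.8, -13.8]}}

```text
time_s: 1.43
ee_pos: [400.9, -94.4, 191.9]
ee_rot: [180.0, -0.0, 89.0]
force: [1.0, 0.5, -0.3]
gripper_width: 70.6
gripper_force: 0.0
```

```bash
python3 -c "
from h import *
s=env.state();print(s['ee_pos'],s['ee_rot'],s['gripper_width'],s['qpos'].round(1))"
```

```text
[400.94591877 -94.39768833 191.91065973] [ 1.79991894e+02 -1.49096145e-02  8.90472151e+01] 70.59556821378072 [-14.9   4.5 111.1   0.   64.4 -13.9]
```

{"op": "send_rows", "data": {"grip": [0.55, 0.55, 0.55, 0.55, 0.55, 0.55, 0.55], "xyz": [[0.0385, -0.118, 0], [0.0385, -0.118, 0], [0.0385, -0.118, 0], [0.0385, -0.118, -0.04], [0.0385, -0.118, -0.085], [0.0385, -0.118, -0.085], [0.0385, -0.118, -0.085]], "yaw": [-0.3, -0.3, -0.3, -0.3, -0.3, -0.3, -0.3]}}

```text
time_s: 2.02
ee_pos: [437.6, -209.3, 105.2]
ee_rot: [-179.7, -0.2, 88.8]
force: [-1.1, -0.0, 0.5]
gripper_width: 70.6
gripper_force: 0.0
```

```bash
python3 -c "
from h import *
s=env.state();print(s['ee_pos'],s['ee_rot'],s['gripper_width'])
a=grab('scene')['frame'][220:330,320:450];b=grab('top')['frame'][170:250,340:450]
save('g1',np.hstack([cv2.resize(a,(473,400),interpolation=cv2.INTER_CUBIC),cv2.resize(b,(320,233),interpolation=cv2.INTER_CUBIC) if 0 else cv2.copyMakeBorder(cv2.resize(b,(320,233),interpolation=cv2.INTER_CUBIC),0,167,0,0,cv2.BORDER_CONSTANT)]))"
```

```text
[ 437.64774694 -209.34846138  105.20214504] [-1.79656163e+02 -1.69379321e-01  8.87742879e+01] 70.6477368306289
```

View pics/g1.png

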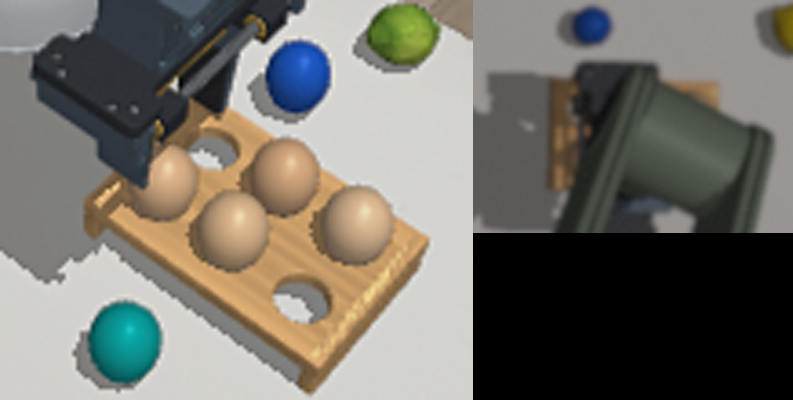

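The crop shows the gripper over the chosen brown egg at (162,182), with the fingers straddling it. Next I'll go down part way and check the settled pose.

{"op": "send_rows", "data": {"grip": [0.55, 0.55, 0.55, 0.55, 0.55], "xyz": [[0, 0, 0], [0, 0, -0.01], [0, 0, -0.02], [0, 0, -0.02], [0, 0, -0.02]], "yaw": [0, 0, 0, 0, 0]}}

```text
time_s: 2.53
ee_pos: [440.4, -210.3, 88.6]
ee_rot: [179.9, 0.1, 88.8]
force: [0.6, -0.7, 0.0]
gripper_width: 70.6
gripper_force: 0.0
```

{"op": "send_rows", "data": {"grip": [0.55, 0.55, 0.55, 0.55, 0.55, 0.55], "xyz": [[-0.001, -0.002, -0.01], [-0.001, -0.002, -0.025], [-0.001, -0.002, -0.04], [-0.001, -0.002, -0.0485], [-0.001, -0.002, -0.0485], [-0.001, -0.002, -0.0485]], "yaw": [0, 0, 0, 0, 0, 0]}}

```text
time_s: 3.03
ee_pos: [439.1, -212.4, 39.3]
ee_rot: [180.0, 0.0, 88.8]
force: [0.0, -0.1, -0.3]
gripper_width: 70.4
gripper_force: 0.0
```

Closing on the egg lightly.

{"op": "send_rows", "data": {"grip": [0.2, 0.1, 0.0, -0.03, -0.06, -0.09, -0.12, -0.15], "xyz": [[0, 0, 0], [0, 0, 0], [0, 0, 0], [0, 0, 0], [0, 0, 0], [0, 0, 0], [0, 0, 0], [0, 0, 0]], "yaw": [0, 0, 0, 0, 0, 0, 0, 0], "grip_force": 5}}

```text
time_s: 3.7
ee_pos: [441.1, -213.0, 39.7]
ee_rot: [179.7, 0.1, 88.8]
force: [5.1, 0.6, 2.9]
gripper_width: 44.6
gripper_force: 5.0
```

{"op": "send_rows", "data": {"grip": [-0.2, -0.2, -0.2, -0.2, -0.2, -0.2, -0.2, -0.2], "xyz": [[0.002, 0, 0], [0.002, 0, 0], [0.002, 0, 0.003], [0.002, 0, 0.008], [0.002, 0, 0.015], [0.002, 0, 0.025], [0.002, 0, 0.04], [0.002, 0, 0.055]], "yaw": [0, 0, 0, 0, 0, 0, 0, 0], "grip_force": 6}}

```text
time_s: 4.37
ee_pos: [439.1, -211.7, 93.8]
ee_rot: [-179.8, -0.1, 88.8]
force: [0.7, -0.4, -1.7]
gripper_width: 44.3
gripper_force: 6.0
```

{"op": "send_rows", "data": {"grip": [-0.2, -0.2, -0.2, -0.2, -0.2, -0.2, -0.2, -0.2], "xyz": [[0, 0, 0.025], [0, 0, 0.055], [0, 0.01, 0.08], [0, 0.03, 0.1], [-0.001, 0.06, 0.1], [-0.002, 0.09, 0.1], [-0.003, 0.12, 0.1], [-0.004, 0.155, 0.1]], "yaw": [0, 0, 0, 0, 5, 10, 15, 20]}}

```text
time_s: 5.03
ee_pos: [435.2, -56.4, 193.7]
ee_rot: [-179.9, -0.0, 109.0]
force: [1.1, 0.6, -1.4]
gripper_width: 44.3
gripper_force: 6.0
```

{"op": "send_rows", "data": {"grip": [-0.2, -0.2, -0.2, -0.2, -0.2, -0.2, -0.2, -0.2], "xyz": [[-0.001, 0.035, 0], [-0.002, 0.07, 0], [-0.003, 0.105, 0], [-0.004, 0.14, 0], [-0.005, 0.175, 0], [-0.006, 0.21, 0], [-0.007, 0.245, 0], [-0.008, 0.28, 0]], "yaw": [4, 8, 12, 16, 20, 22, 22, 22]}}

```text
time_s: 5.7
ee_pos: [427.1, 223.7, 193.6]
ee_rot: [-179.9, -0.0, 130.8]
force: [0.6, -1.3, -0.5]
gripper_width: 44.5
gripper_force: 6.0
```

{"op": "send_rows", "data": {"grip": [-0.2, -0.2, -0.2, -0.2, -0.2, -0.2, -0.2, -0.2], "xyz": [[0, 0.03, 0], [0, 0.055, 0], [0, 0.07, 0], [0, 0.0755, 0], [0, 0.0755, -0.015], [0, 0.0755, -0.04], [0, 0.0755, -0.055], [0, 0.0755, -0.055]], "yaw": [0, 0, 0, 0, 0, 0, 0, 0]}}

```text
time_s: 6.37
ee_pos: [426.3, 295.3, 135.5]
ee_rot: [-179.5, -0.0, 130.7]
force: [-1.0, -0.1, -0.8]
gripper_width: 44.4
gripper_force: 6.0
```

```bash
python3 -c "
from h import *
s=env.state();print(s['ee_pos'],s['ee_rot'],s['force'])
g=grab('scene');a=g['frame'][100:220,170:300];save('p1',a,4.5);np.savez('/tmp/p1.npz',**g)
print([(proj(g,X)-[170,100])*4.5 for X in ([426.9,299.2,75],[482.5,234.8,75])])"
```

```text
[426.29108237 295.34940861 135.53736675] [-1.79508871e+02 -2.02510138e-02  1.30744272e+02] [-1.02601674 -0.14651715 -0.79885669]
[array([[198.00200107, 314.28943129]]), array([[336.25923834, 314.52249283]])]
```

View pics/p1.png

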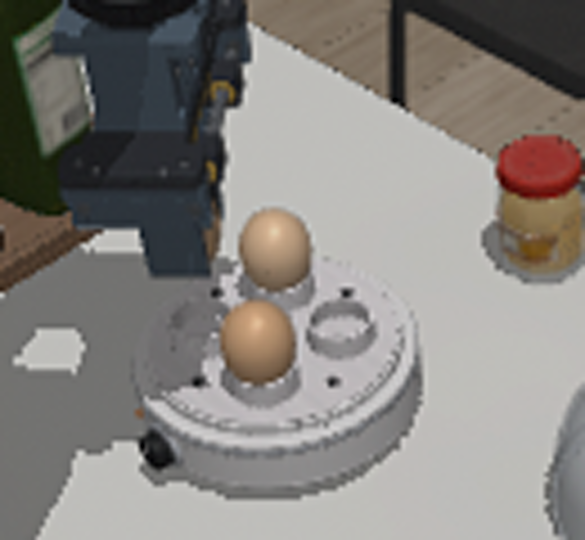

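The crop shows the egg held upright over the left (ring_a) ring, which is in shadow at (190,330). The free ring_b is at (341,318) and the standing eggs at (275,250) and (258,342). I'll descend slowly.

{"op": "send_rows", "data": {"grip": [-0.2, -0.2, -0.2, -0.2, -0.2, -0.2], "xyz": [[0, 0, 0], [0, 0, -0.01], [0, 0, -0.02], [0, 0, -0.03], [0, 0, -0.03], [0, 0, -0.03]], "yaw": [0, 0, 0, 0, 0, 0]}}

```text
time_s: 6.92
ee_pos: [428.1, 297.9, 107.8]
ee_rot: [-179.9, -0.0, 130.8]
force: [0.6, -0.1, -1.1]
gripper_width: 44.4
gripper_force: 6.0
```

```bash
python3 -c "
from h import *
g=grab('scene')
print(onplane(g,np.array([[341,318]])/4.5+[170,100],75))
s=env.state();print(s['ee_pos'],s['force'],s['ee_rot'])"
```

```text
[[482.19855419 230.25730451  75.        ]]
[428.50575459 298.21103503 108.31628337] [ 0.25588123  0.16346357 -0.50198274] [-1.79964156e+02 -3.98356194e-03  1.30796767e+02]
```

{"op": "send_rows", "data": {"grip": [-0.2, -0.2, -0.2, -0.2, -0.2, -0.2], "xyz": [[0, 0, -0.008], [0, 0, -0.016], [0, 0, -0.022], [0, 0, -0.025], [0, 0, -0.027], [0, 0, -0.027]], "yaw": [0, 0, 0, 0, 0, 0]}}

```text
time_s: 7.47
ee_pos: [428.4, 298.1, 81.0]
ee_rot: [-179.9, -0.0, 130.8]
force: [-0.4, -0.8, -1.6]
gripper_width: 44.7
gripper_force: 6.0
```

{"op": "send_rows", "data": {"grip": [-0.2, -0.2, -0.2, -0.2, -0.2], "xyz": [[0, 0, -0.001], [0, 0, -0.0015], [0, 0, -0.002], [0, 0, -0.002], [0, 0, -0.002]], "yaw": [0, 0, 0, 0, 0]}}

```text
time_s: 7.88
ee_pos: [428.7, 298.3, 79.8]
ee_rot: [180.0, 0.0, 130.8]
force: [0.5, -0.0, -0.6]
gripper_width: 44.4
gripper_force: 6.0
```

{"op": "send_rows", "data": {"grip": [-0.2, -0.2, -0.2, -0.2, -0.2], "xyz": [[0, 0, -0.001], [0, 0, -0.0015], [0, 0, -0.002], [0, 0, -0.002], [0, 0, -0.002]], "yaw": [0, 0, 0, 0, 0]}}

```text
time_s: 8.3
ee_pos: [429.0, 298.4, 78.2]
ee_rot: [179.9, 0.0, 130.8]
force: [-0.6, -1.5, 5.8]
gripper_width: 44.5
gripper_force: 6.0
```

Contact comes at 78.2 mm with about 6 N up, so the egg is home. Opening.

{"op": "send_rows", "data": {"grip": [0.0, 0.1, 0.2, 0.25, 0.27, 0.27, 0.27], "xyz": [[0, 0, 0.001], [0, 0, 0.001], [0, 0, 0.001], [0, 0, 0.001], [0, 0, 0.001], [0, 0, 0.001], [0, 0, 0.001]], "yaw": [0, 0, 0, 0, 0, 0, 0]}}

```text
time_s: 8.88
ee_pos: [428.6, 298.3, 78.5]
ee_rot: [-180.0, -0.0, 130.8]
force: [-0.4, 0.0, 0.2]
gripper_width: 57.5
gripper_force: 0.0
```

{"op": "send_rows", "data": {"grip": [0.27, 0.27, 0.27, 0.27, 0.27, 0.27, 0.27, 0.4], "xyz": [[0, 0, 0.006], [0, 0, 0.02], [0, 0, 0.04], [0, 0, 0.06], [0, 0, 0.085], [0, 0, 0.11], [0, -0.03, 0.11], [0, -0.06, 0.11]], "yaw": [0, 0, 0, 0, 0, 0, 0, 0]}}

```text
time_s: 9.55
ee_pos: [429.7, 239.0, 190.8]
ee_rot: [179.7, 0.1, 131.0]
force: [-0.1, -0.9, -0.3]
gripper_width: 61.8
gripper_force: 0.0
```

{"op": "send_rows", "data": {"grip": [0.55, 0.55, 0.55, 0.55, 0.55, 0.55, 0.55, 0.55], "xyz": [[0.065, -0.5665, 0], [0.065, -0.5665, 0], [0.065, -0.5665, 0], [0.065, -0.5665, 0], [0.065, -0.5665, 0], [0.065, -0.5665, 0], [0.065, -0.5665, 0], [0.065, -0.5665, 0]], "yaw": [-42, -42, -42, -42, -42, -42, -42, -42]}}

```text
time_s: 10.22
ee_pos: [466.5, -94.9, 189.3]
ee_rot: [179.9, 0.0, 88.8]
force: [1.1, 0.4, -0.3]
gripper_width: 70.7
gripper_force: 0.0
```

```bash
cat > s.py <<'E'
from m import *
G={'top':grab('top'),'scene':grab('scene')}
import m; m.G=G
s=env.state(); print(s['ee_pos'].round(1),s['ee_rot'].round(1))
a=cv2.resize(G['top']['frame'][180:250,185:275],None,fx=4.4,fy=4.4,interpolation=cv2.INTER_CUBIC);b=cv2.resize(G['scene']['frame'][140:210,185:275],None,fx=4.4,fy=4.4,interpolation=cv2.INTER_CUBIC)
c=cv2.resize(G['top']['frame'][150:220,265:355],None,fx=4.4,fy=4.4,interpolation=cv2.INTER_CUBIC);d=cv2.resize(G['scene']['frame'][165:235,280:370],None,fx=4.4,fy=4.4,interpolation=cv2.INTER_CUBIC)
save('st2',np.vstack([np.hstack([a,c]),np.hstack([b,d])])[:600])
for n in G: np.savez('/tmp/%s2.npz'%n,**G[n])
E
python3 s.py
```

```text
[467.3 -98.2 189.2] [1.799e+02 1.000e-01 8.840e+01]
```

View pics/st2.png

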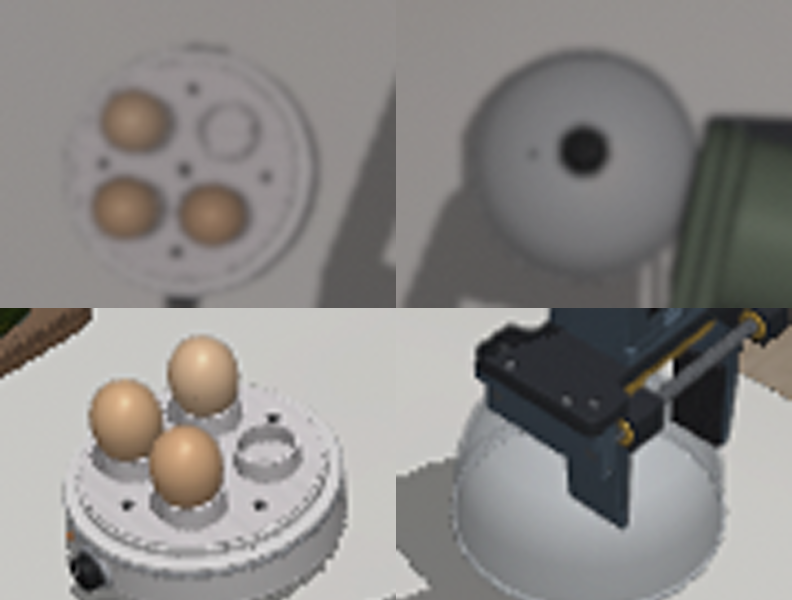

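The crop shows the first egg upright and home in ring_a, at top (127,208) and scene (126,420). ring_b is free at scene (267,452), and the lid knob is at top (584,152). Moving on to the second egg.

{"op": "send_rows", "data": {"grip": [0.55, 0.55, 0.55, 0.55, 0.55, 0.55, 0.55, 0.55], "xyz": [[0.0275, -0.229, 0], [0.0275, -0.229, 0], [0.0275, -0.229, 0], [0.0275, -0.229, 0], [0.0275, -0.229, 0], [0.0275, -0.229, 0], [0.0275, -0.229, -0.03], [0.0275, -0.229, -0.06]], "yaw": [0, 0, 0, 0, 0, 0, 0, 0]}}

```text
time_s: 10.98
ee_pos: [495.7, -323.6, 129.7]
ee_rot: [179.7, 0.1, 88.7]
force: [-0.3, 0.7, -0.5]
gripper_width: 70.9
gripper_force: 0.0
```

{"op": "send_rows", "data": {"grip": [0.55, 0.55, 0.55, 0.55], "xyz": [[0, 0, -0.02], [0, 0, -0.04], [0, 0, -0.04], [0, 0, -0.04]], "yaw": [0, 0, 0, 0]}}

```text
time_s: 11.32
ee_pos: [494.0, -320.9, 88.3]
ee_rot: [-179.9, -0.1, 88.8]
force: [0.1, 0.8, -0.1]
gripper_width: 70.7
gripper_force: 0.0
```

```bash
python3 -c "
from m import *
g=dict(np.load('/tmp/top2.npz'));f=lambda x,y:((x-396+.5)/4.4-.5+265,(y+.5)/4.4-.5+150)
print(onplane(g,f(584,152),128),onplane(g,f(583,160),12),onplane(g,[f(472,160),f(694,160),f(583,48),f(583,272)],12).round(1).tolist())
s=env.state();print(s['ee_pos'],s['ee_rot'])"
```

```text
[[555.14074445  15.0038289  128.        ]] [[564.17731909  17.58729244  12.        ]] [[563.3, 100.5, 12.0], [565.0, -65.4, 12.0], [648.9, 18.5, 12.0], [480.3, 16.7, 12.0]]
[ 494.01983666 -320.91374742   88.28469874] [-1.79910939e+02 -7.67397457e-02  8.88253912e+01]
```

{"op": "send_rows", "data": {"grip": [0.55, 0.55, 0.55, 0.55, 0.55, 0.55, 0.55, 0.55], "xyz": [[0.001, -0.0065, 0], [0.001, -0.0065, 0], [0.001, -0.0065, -0.01], [0.001, -0.0065, -0.025], [0.001, -0.0065, -0.04], [0.001, -0.0065, -0.0485], [0.001, -0.0065, -0.0485], [0.001, -0.0065, -0.0485]], "yaw": [0, 0, 0, 0, 0, 0, 0, 0]}}

```text
time_s: 11.98
ee_pos: [495.1, -328.4, 40.1]
ee_rot: [-180.0, -0.0, 88.8]
force: [0.0, -0.4, 0.0]
gripper_width: 70.7
gripper_force: 0.0
```

{"op": "send_rows", "data": {"grip": [0.2, 0.1, 0.0, -0.03, -0.06, -0.09, -0.12, -0.15], "xyz": [[0, 0.001, 0], [0, 0.001, 0], [0, 0.001, 0], [0, 0.001, 0], [0, 0.001, 0], [0, 0.001, 0], [0, 0.001, 0], [0, 0.001, 0]], "yaw": [0, 0, 0, 0, 0, 0, 0, 0], "grip_force": 5}}

```text
time_s: 12.65
ee_pos: [495.1, -327.5, 40.5]
ee_rot: [180.0, 0.0, 88.8]
force: [-1.4, -0.0, 4.2]
gripper_width: 44.5
gripper_force: 5.0
```

{"op": "send_rows", "data": {"grip": [-0.2, -0.2, -0.2, -0.2, -0.2, -0.2, -0.2, -0.2], "xyz": [[0, 0, 0.001], [0, 0, 0.004], [0, 0, 0.01], [0, 0, 0.02], [0, 0, 0.035], [0, 0, 0.06], [0, 0, 0.09], [0, 0, 0.12]], "yaw": [0, 0, 0, 0, 0, 0, 0, 0], "grip_force": 6}}

```text
time_s: 13.32
ee_pos: [494.9, -327.1, 161.8]
ee_rot: [-180.0, -0.0, 88.8]
force: [0.8, 0.2, -0.8]
gripper_width: 44.8
gripper_force: 6.0
```

{"op": "send_rows", "data": {"grip": [-0.2, -0.2, -0.2, -0.2, -0.2, -0.2, -0.2, -0.2], "xyz": [[0, 0.005, 0.025], [-0.001, 0.025, 0.035], [-0.002, 0.055, 0.035], [-0.003, 0.09, 0.035], [-0.004, 0.125, 0.035], [-0.004, 0.16, 0.035], [-0.005, 0.195, 0.035], [-0.005, 0.23, 0.035]], "yaw": [0, 0, 3, 7, 11, 15, 19, 23]}}

```text
time_s: 13.98
ee_pos: [489.8, -95.8, 196.1]
ee_rot: [179.9, 0.0, 112.0]
force: [0.5, -0.5, -1.2]
gripper_width: 44.3
gripper_force: 6.0
```

{"op": "send_rows", "data": {"grip": [-0.2, -0.2, -0.2, -0.2, -0.2, -0.2, -0.2, -0.2], "xyz": [[-0.001, 0.035, 0], [-0.001, 0.07, 0], [-0.002, 0.105, 0], [-0.002, 0.14, 0], [-0.003, 0.175, 0], [-0.003, 0.21, 0], [-0.004, 0.245, 0], [-0.004, 0.275, 0]], "yaw": [4, 8, 12, 16, 19, 19, 19, 19]}}

```text
time_s: 14.65
ee_pos: [485.8, 180.0, 196.2]
ee_rot: [179.9, 0.0, 130.8]
force: [1.0, 0.4, -0.3]
gripper_width: 44.4
gripper_force: 6.0
```

{"op": "send_rows", "data": {"grip": [-0.2, -0.2, -0.2, -0.2, -0.2], "xyz": [[0, 0.025, 0], [0, 0.045, 0], [0, 0.053, 0], [0, 0.053, 0], [0, 0.053, 0]], "yaw": [0, 0, 0, 0, 0]}}

```text
time_s: 15.07
ee_pos: [486.0, 230.1, 195.4]
ee_rot: [-180.0, 0.0, 130.8]
force: [0.2, 0.0, -0.3]
gripper_width: 44.4
gripper_force: 6.0
```

{"op": "send_rows", "data": {"grip": [-0.2, -0.2, -0.2, -0.2, -0.2, -0.2, -0.2], "xyz": [[0, 0, -0.01], [0, 0, -0.03], [0, 0, -0.055], [0, 0, -0.075], [0, 0, -0.085], [0, 0, -0.085], [0, 0, -0.085]], "yaw": [0, 0, 0, 0, 0, 0, 0]}}

```text
time_s: 15.65
ee_pos: [486.3, 229.9, 110.0]
ee_rot: [-180.0, -0.0, 130.7]
force: [0.4, 1.0, -0.3]
gripper_width: 44.6
gripper_force: 6.0
```

```bash
python3 -c "
from h import *
g=grab('scene');save('p2',g['frame'][100:220,170:300],4.5)
s=env.state();print(s['ee_pos'],s['force'],s['ee_rot'])"
```

```text
[486.89511839 230.3419973  110.90312958] [ 0.02825889  0.005811   -0.32027098] [1.79914177e+02 2.81517476e-02 1.30743401e+02]
```

View pics/p2.png

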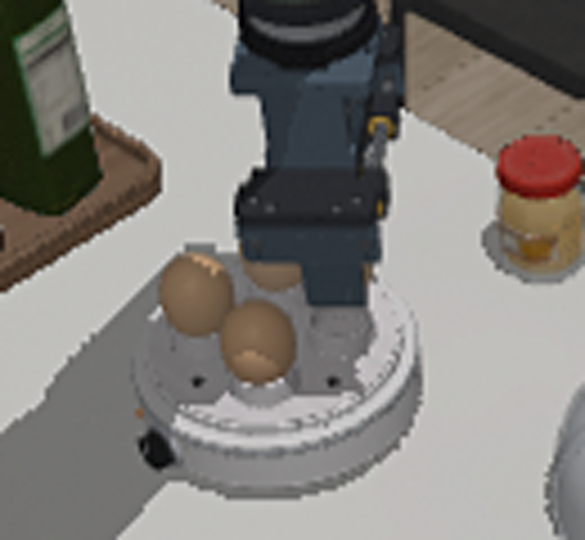

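The egg is held over ring_b, with the fingers clear of the neighbouring eggs at (195,295) and (258,342). I'll correct by (-1.5, +2) mm and lower.

{"op": "send_rows", "data": {"grip": [-0.2, -0.2, -0.2, -0.2, -0.2, -0.2, -0.2], "xyz": [[-0.0015, 0.002, -0.005], [-0.0015, 0.002, -0.012], [-0.0015, 0.002, -0.02], [-0.0015, 0.002, -0.025], [-0.0015, 0.002, -0.028], [-0.0015, 0.002, -0.029], [-0.0015, 0.002, -0.029]], "yaw": [0, 0, 0, 0, 0, 0, 0]}}

```text
time_s: 16.28
ee_pos: [485.0, 232.8, 81.0]
ee_rot: [180.0, 0.0, 130.8]
force: [1.9, 0.5, -0.5]
gripper_width: 44.5
gripper_force: 6.0
```

{"op": "send_rows", "data": {"grip": [-0.2, -0.2, -0.2, -0.2, -0.2], "xyz": [[0, 0, -0.0005], [0, 0, -0.001], [0, 0, -0.0015], [0, 0, -0.0015], [0, 0, -0.0015]], "yaw": [0, 0, 0, 0, 0]}}

```text
time_s: 16.7
ee_pos: [485.3, 232.9, 80.0]
ee_rot: [179.9, 0.0, 130.8]
force: [1.2, 1.6, 1.0]
gripper_width: 44.5
gripper_force: 6.0
```

{"op": "send_rows", "data": {"grip": [-0.2, -0.2, -0.2, -0.2], "xyz": [[0, 0, -0.0005], [0, 0, -0.001], [0, 0, -0.001], [0, 0, -0.001]], "yaw": [0, 0, 0, 0]}}

```text
time_s: 17.03
ee_pos: [485.5, 233.0, 79.3]
ee_rot: [179.9, 0.0, 130.8]
force: [3.5, 0.4, 5.7]
gripper_width: 44.5
gripper_force: 6.0
```

{"op": "send_rows", "data": {"grip": [-0.2, 0.0, 0.1, 0.2, 0.25, 0.27, 0.27, 0.27], "xyz": [[0.0005, 0, 0], [0.0005, 0, 0.0005], [0.0005, 0, 0.001], [0.0005, 0, 0.001], [0.0005, 0, 0.001], [0.0005, 0, 0.001], [0.0005, 0, 0.001], [0.0005, 0, 0.001]], "yaw": [0, 0, 0, 0, 0, 0, 0, 0]}}

```text
time_s: 17.7
ee_pos: [484.8, 232.5, 79.4]
ee_rot: [-180.0, -0.0, 130.8]
force: [-0.1, 0.2, -1.0]
gripper_width: 57.8
gripper_force: 0.0
```

{"op": "send_rows", "data": {"grip": [0.27, 0.27, 0.27, 0.27, 0.27, 0.27, 0.27, 0.27], "xyz": [[0, 0, 0.006], [0, 0, 0.02], [0, 0, 0.045], [0, 0, 0.075], [0, 0, 0.105], [0, 0, 0.125], [0.02, -0.035, 0.13], [0.03, -0.075, 0.13]], "yaw": [0, 0, 0, 0, 0, 0, -5, -10]}}

```text
time_s: 18.37
ee_pos: [517.6, 159.1, 212.7]
ee_rot: [179.6, 0.1, 120.8]
force: [0.8, -0.8, 0.0]
gripper_width: 57.9
gripper_force: 0.0
```

{"op": "send_rows", "data": {"grip": [0.3, 0.3, 0.3, 0.3, 0.3, 0.3, 0.3, 0.3], "xyz": [[0.0395, -0.145, 0], [0.0395, -0.145, 0], [0.0395, -0.145, 0], [0.0395, -0.145, 0], [0.0395, -0.145, 0], [0.0395, -0.145, -0.03], [0.0395, -0.145, -0.06], [0.0395, -0.145, -0.06]], "yaw": [29.2, 29.2, 29.2, 29.2, 29.2, 29.2, 29.2, 29.2]}}

```text
time_s: 19.03
ee_pos: [550.8, 12.2, 145.0]
ee_rot: [-179.7, -0.5, 149.9]
force: [-0.8, -0.1, -1.5]
gripper_width: 59.0
gripper_force: 0.0
```

```bash
python3 - <<'E'
from h import *
s=env.state();print(s['ee_pos'],s['ee_rot'])
g=grab('scene');a=cv2.resize(g['frame'][110:240,260:380],(480,520),interpolation=cv2.INTER_CUBIC)
b=cv2.resize(g['frame'][120:220,190:270],(320,400),interpolation=cv2.INTER_CUBIC);b=cv2.copyMakeBorder(b,0,120,0,0,cv2.BORDER_CONSTANT)
save('k1',np.hstack([a,b]))
for X in ([557,14,94],[557,14,128],list(s['ee_pos'])): print((proj(g,X)-[260,110])*4)
E
```

```text
[550.81318777  12.15946541 144.97462741] [-179.69812388   -0.5316665   149.94283443]
[[251.33278569 308.06693554]]
[[252.11031215 270.14987088]]
[[248.48075026 256.87115872]]
```

View pics/k1.png

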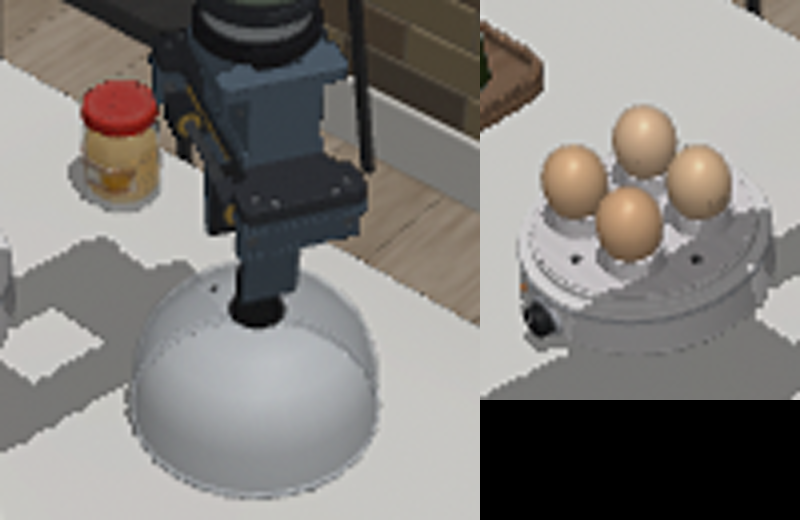

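All four eggs now stand upright in the rings, at crop (573,180), (644,142), (699,180) and (629,223). The lid knob is at (257,300), between the open fingers. I'll settle before going down.

{"op": "send_rows", "data": {"grip": [0.3, 0.3, 0.3, 0.3], "xyz": [[0, 0, 0], [0, 0, 0], [0, 0, 0], [0, 0, 0]], "yaw": [0, 0, 0, 0]}}

```text
time_s: 19.42
ee_pos: [555.5, 12.8, 151.2]
ee_rot: [179.9, 0.1, 150.0]
force: [0.0, -0.1, 0.3]
gripper_width: 59.5
gripper_force: 0.0
```

{"op": "send_rows", "data": {"grip": [0.3, 0.3, 0.3, 0.3, 0.3, 0.3, 0.3], "xyz": [[0.002, 0.001, -0.01], [0.002, 0.001, -0.022], [0.002, 0.001, -0.034], [0.002, 0.001, -0.044], [0.002, 0.001, -0.05], [0.002, 0.001, -0.05], [0.002, 0.001, -0.05]], "yaw": [0, 0, 0, 0, 0, 0, 0]}}

```text
time_s: 20.0
ee_pos: [556.7, 13.6, 99.4]
ee_rot: [-180.0, -0.0, 150.0]
force: [0.3, 0.1, 0.2]
gripper_width: 59.3
gripper_force: 0.0
```

{"op": "send_rows", "data": {"grip": [0.0, -0.15, -0.25, -0.32, -0.36, -0.4, -0.45, -0.5], "xyz": [[0, 0, 0], [0, 0, 0], [0, 0, 0], [0, 0, 0], [0, 0, 0], [0, 0, 0], [0, 0, 0], [0, 0, 0]], "yaw": [0, 0, 0, 0, 0, 0, 0, 0], "grip_force": 5}}

```text
time_s: 20.67
ee_pos: [557.2, 13.9, 100.0]
ee_rot: [179.9, 0.1, 150.0]
force: [1.2, 2.3, 1.9]
gripper_width: 27.8
gripper_force: 5.0
```

Centred along one axis. I'll open, turn 90°, and close again to centre the other axis.

{"op": "send_rows", "data": {"grip": [-0.2, 0.0, 0.3, 0.3, 0.3, 0.3, 0.3, 0.3], "xyz": [[0, 0, 0], [0, 0, 0], [0, 0, 0], [0, 0, 0.001], [0, 0, 0.001], [0, 0, 0.001], [0, 0, 0.001], [0, 0, 0.001]], "yaw": [0, 0, 0, 0, -6, -13, -20, -27]}}

```text
time_s: 21.33
ee_pos: [556.3, 13.4, 100.5]
ee_rot: [-180.0, -0.0, 122.6]
force: [-0.2, -0.1, -0.7]
gripper_width: 59.6
gripper_force: 0.0
```

{"op": "send_rows", "data": {"grip": [0.3, 0.3, 0.3, 0.3, 0.3, 0.3, 0.3, 0.3], "xyz": [[0, 0, 0], [0, 0, 0], [0, 0, 0], [0, 0, 0], [0, 0, 0], [0, 0, 0], [0, 0, 0], [0, 0, 0]], "yaw": [-7, -14, -21, -28, -35, -42, -49, -56]}}

```text
time_s: 22.0
ee_pos: [556.3, 13.4, 100.4]
ee_rot: [-180.0, 0.0, 66.6]
force: [0.6, 0.3, 0.1]
gripper_width: 59.3
gripper_force: 0.0
```

{"op": "send_rows", "data": {"grip": [0.3, 0.3, 0.3], "xyz": [[0, 0, 0], [0, 0, 0], [0, 0, 0]], "yaw": [-7, -7, -7]}}

```text
time_s: 22.25
ee_pos: [556.4, 13.5, 100.5]
ee_rot: [-180.0, 0.0, 60.2]
force: [0.6, -0.1, -0.0]
gripper_width: 59.0
gripper_force: 0.0
```

{"op": "send_rows", "data": {"grip": [0.0, -0.15, -0.25, -0.32, -0.36, -0.4, -0.45, -0.5], "xyz": [[0, 0, 0], [0, 0, 0], [0, 0, 0], [0, 0, 0], [0, 0, 0], [0, 0, 0], [0, 0, 0], [0, 0, 0]], "yaw": [0, 0, 0, 0, 0, 0, 0, 0], "grip_force": 5}}

```text
time_s: 22.92
ee_pos: [557.2, 13.6, 101.0]
ee_rot: [179.9, -0.0, 60.0]
force: [1.9, -0.1, 1.1]
gripper_width: 27.7
gripper_force: 5.0
```

{"op": "send_rows", "data": {"grip": [-0.6, -0.6, -0.6, -0.6, -0.6, -0.6, -0.6, -0.6], "xyz": [[0, 0, 0], [0, 0, 0], [0, 0, 0.004], [0, 0, 0.012], [0, 0, 0.025], [0, 0, 0.045], [0, 0, 0.07], [0, 0, 0.1]], "yaw": [0, 0, 0, 0, 0, 0, 0, 0], "grip_force": 20}}

```text
time_s: 23.58
ee_pos: [554.6, 13.8, 200.2]
ee_rot: [-179.7, 0.2, 60.0]
force: [0.2, -0.2, -1.6]
gripper_width: 27.6
gripper_force: 20.0
```

{"op": "send_rows", "data": {"grip": [-0.6, -0.6, -0.6, -0.6, -0.6, -0.6, -0.6, -0.6], "xyz": [[0, 0, 0.025], [0, 0, 0.045], [-0.005, 0.015, 0.05], [-0.015, 0.04, 0.05], [-0.027, 0.068, 0.05], [-0.039, 0.097, 0.05], [-0.051, 0.128, 0.05], [-0.063, 0.158, 0.05]], "yaw": [0, 0, 0, 0, 0, 0, 0, 0]}}

```text
time_s: 24.25
ee_pos: [491.8, 172.7, 250.6]
ee_rot: [-179.9, 0.1, 60.0]
force: [1.6, 0.2, -0.9]
gripper_width: 27.3
gripper_force: 20.0
```

{"op": "send_rows", "data": {"grip": [-0.6, -0.6, -0.6, -0.6, -0.6, -0.6, -0.6, -0.6], "xyz": [[-0.01, 0.027, 0], [-0.02, 0.052, 0], [-0.028, 0.074, 0], [-0.034, 0.088, 0], [-0.037, 0.0945, 0], [-0.037, 0.0945, 0], [-0.037, 0.0945, 0], [-0.037, 0.0945, 0]], "yaw": [0, 0, 0, 0, 0, 0, 0, 0]}}

```text
time_s: 24.92
ee_pos: [456.8, 265.1, 250.6]
ee_rot: [180.0, 0.0, 59.9]
force: [0.1, 0.9, -0.4]
gripper_width: 27.7
gripper_force: 20.0
```

{"op": "send_rows", "data": {"grip": [-0.6, -0.6, -0.6, -0.6], "xyz": [[0, 0, 0], [0, 0, 0], [0, 0, 0], [0, 0, 0]], "yaw": [0, 0, 0, 0]}}

```text
time_s: 25.25
ee_pos: [456.8, 265.7, 250.6]
ee_rot: [180.0, 0.0, 59.9]
force: [0.1, 0.8, -1.9]
gripper_width: 27.7
gripper_force: 20.0
```

{"op": "send_rows", "data": {"grip": [-0.6, -0.6, -0.6, -0.6, -0.6, -0.6, -0.6, -0.6], "xyz": [[-0.0005, 0.0005, -0.008], [-0.0005, 0.0005, -0.02], [-0.0005, 0.0005, -0.035], [-0.0005, 0.0005, -0.05], [-0.0005, 0.0005, -0.065], [-0.0005, 0.0005, -0.078], [-0.0005, 0.0005, -0.084], [-0.0005, 0.0005, -0.084]], "yaw": [0, 0, 0, 0, 0, 0, 0, 0]}}

```text
time_s: 25.92
ee_pos: [455.1, 266.0, 164.8]
ee_rot: [-179.9, 0.2, 60.0]
force: [-0.4, -0.1, -0.9]
gripper_width: 27.6
gripper_force: 20.0
```

```bash
python3 - <<'E'
from h import *
g=grab('scene');s=env.state();print(s['ee_pos'],s['ee_rot'],s['force'])
save('l1',g['frame'][110:230,160:300],5)
E
```

```text
[455.77279048 266.41648893 165.9593549 ] [-1.79958289e+02  7.87389770e-02  5.99921931e+01] [-0.20891551 -0.46974401 -1.36610913]
```

View pics/l1.png

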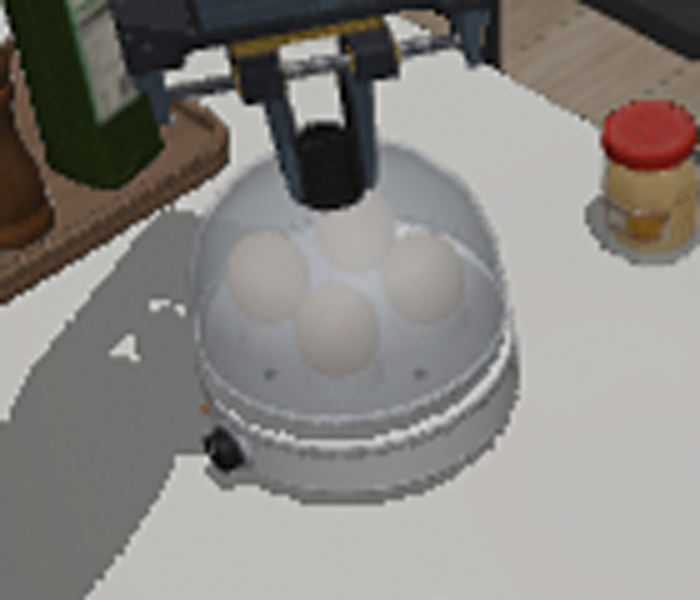

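The crop shows the lid hanging level over the steamer with all four eggs inside and clear. The rim's left and right edges are at about 192 and 508, and the base's right edge is at about 520. I'll check the centring numerically.

```bash
python3 - <<'E'
from h import *
g=grab('scene'); a=np.linspace(0,2*np.pi,721)
def ext(c,r,z):
    p=(proj(g,np.c_[c[0]+r*np.cos(a),c[1]+r*np.sin(a),0*a+z])-[160,110])*5; return p.min(0).round(0),p.max(0).round(0)
for z in (0,50): print('base',z,ext((456.2,266.3),89,z))
for z in (65,80): print('lid',z,ext((455.8,266.4),87.5,z))
# measured edges along rows
v=cv2.GaussianBlur(g['frame'],(3,3),0).astype(int).sum(2)
for r in (176,180,184,188,192): print(r,(r-110)*5,v[r,255:268].tolist(), v[r,192:206].tolist())
E
```

```text
base 0 (array([209., 293.]), array([521., 508.]))
base 50 (array([194., 229.]), array([514., 444.]))
lid 65 (array([192., 211.]), array([509., 423.]))
lid 80 (array([187., 192.]), array([507., 403.]))
176 330 [371, 365, 360, 361, 370, 422, 494, 511, 529, 559, 564, 563, 563] [339, 340, 340, 340, 340, 339, 366, 382, 353, 339, 354, 361, 371, 380]
180 350 [382, 395, 385, 372, 435, 534, 500, 405, 438, 536, 567, 564, 564] [340, 340, 340, 340, 340, 340, 335, 348, 368, 354, 340, 346, 354, 360]
184 370 [352, 365, 445, 541, 515, 393, 319, 307, 382, 515, 571, 565, 564] [340, 340, 340, 340, 340, 340, 332, 325, 338, 361, 378, 378, 363, 351]
188 390 [549, 500, 405, 338, 332, 343, 337, 354, 437, 537, 570, 564, 564] [340, 340, 340, 340, 340, 340, 340, 335, 315, 309, 346, 373, 361, 358]
192 410 [348, 360, 368, 367, 357, 347, 384, 483, 554, 566, 563, 563, 563] [340, 340, 340, 340, 340, 340, 340, 330, 304, 287, 292, 317, 357, 407]
```

The predicted extents match within about 2 mm. Lowering slowly.

{"op": "send_rows", "data": {"grip": [-0.6, -0.6, -0.6, -0.6, -0.6, -0.6], "xyz": [[0, 0, -0.003], [0, 0, -0.006], [0, 0, -0.009], [0, 0, -0.011], [0, 0, -0.011], [0, 0, -0.011]], "yaw": [0, 0, 0, 0, 0, 0]}}

```text
time_s: 26.52
ee_pos: [456.1, 266.6, 155.6]
ee_rot: [180.0, 0.0, 60.0]
force: [0.4, 0.2, -0.9]
gripper_width: 27.5
gripper_force: 20.0
```

{"op": "send_rows", "data": {"grip": [-0.6, -0.6, -0.6, -0.6, -0.6, -0.6], "xyz": [[0, 0, -0.001], [0, 0, -0.002], [0, 0, -0.003], [0, 0, -0.0035], [0, 0, -0.0035], [0, 0, -0.0035]], "yaw": [0, 0, 0, 0, 0, 0]}}

```text
time_s: 27.02
ee_pos: [456.1, 266.6, 152.1]
ee_rot: [180.0, 0.0, 60.0]
force: [0.2, -0.7, -1.2]
gripper_width: 27.4
gripper_force: 20.0
```

{"op": "send_rows", "data": {"grip": [-0.6, -0.6, -0.6, -0.6, -0.6], "xyz": [[0, 0, -0.0005], [0, 0, -0.001], [0, 0, -0.0015], [0, 0, -0.0015], [0, 0, -0.0015]], "yaw": [0, 0, 0, 0, 0]}}

```text
time_s: 27.43
ee_pos: [456.3, 266.7, 150.9]
ee_rot: [180.0, -0.0, 60.0]
force: [1.4, -0.1, 0.5]
gripper_width: 27.2
gripper_force: 20.0
```

{"op": "send_rows", "data": {"grip": [-0.6, -0.6, -0.6, -0.6], "xyz": [[0, 0, -0.0005], [0, 0, -0.001], [0, 0, -0.001], [0, 0, -0.001]], "yaw": [0, 0, 0, 0]}}

```text
time_s: 27.77
ee_pos: [456.6, 266.7, 150.5]
ee_rot: [179.9, -0.1, 60.0]
force: [-0.8, -2.4, 6.2]
gripper_width: 27.7
gripper_force: 20.0
```

Seated: 6 N up at 150.5 mm, exactly the expected height. I'll release and retreat.

{"op": "send_rows", "data": {"grip": [-0.4, -0.3, -0.2, 0.0, 0.2, 0.3, 0.3, 0.3], "xyz": [[0, 0, 0.001], [0, 0, 0.001], [0, 0, 0.001], [0, 0, 0.001], [0, 0, 0.001], [0, 0, 0.001], [0, 0, 0.001], [0, 0, 0.001]], "yaw": [0, 0, 0, 0, 0, 0, 0, 0]}}

```text
time_s: 28.43
ee_pos: [456.1, 266.6, 150.5]
ee_rot: [-180.0, 0.0, 60.0]
force: [0.5, -0.1, -0.1]
gripper_width: 59.1
gripper_force: 0.0
```

{"op": "send_rows", "data": {"grip": [0.3, 0.3, 0.3, 0.3, 0.3, 0.3, 0.3, 0.3], "xyz": [[0, 0, 0.01], [0, 0, 0.03], [0, 0, 0.06], [0, 0, 0.09], [0, -0.03, 0.11], [0, -0.07, 0.11], [0, -0.11, 0.11], [0, -0.15, 0.11]], "yaw": [0, 0, 0, 0, 0, 0, 0, 0]}}

```text
time_s: 29.1
ee_pos: [456.1, 115.4, 262.0]
ee_rot: [179.9, -0.1, 60.1]
force: [1.5, 0.0, -0.3]
gripper_width: 59.4
gripper_force: 0.0
```

{"op": "send_rows", "data": {"grip": [0.3, 0.3, 0.3, 0.3], "xyz": [[0, -0.03, 0], [0, -0.05, 0], [0, -0.05, 0], [0, -0.05, 0]], "yaw": [0, 0, 0, 0]}}

```text
time_s: 29.43
ee_pos: [456.3, 66.1, 261.4]
ee_rot: [180.0, -0.1, 59.9]
force: [-0.1, 0.3, 0.1]
gripper_width: 59.2
gripper_force: 0.0
```

```bash
python3 - <<'E'
from h import *
g=grab('scene');s=env.state();print(s['ee_pos'],s['force'],s['time_s'])
save('l2',g['frame'][110:230,160:300],5)
E
```

```text
[456.32569821  66.87959874 261.23255539] [-0.92438689  1.1403564   0.52005723] 29.4833
```

View pics/l2.png

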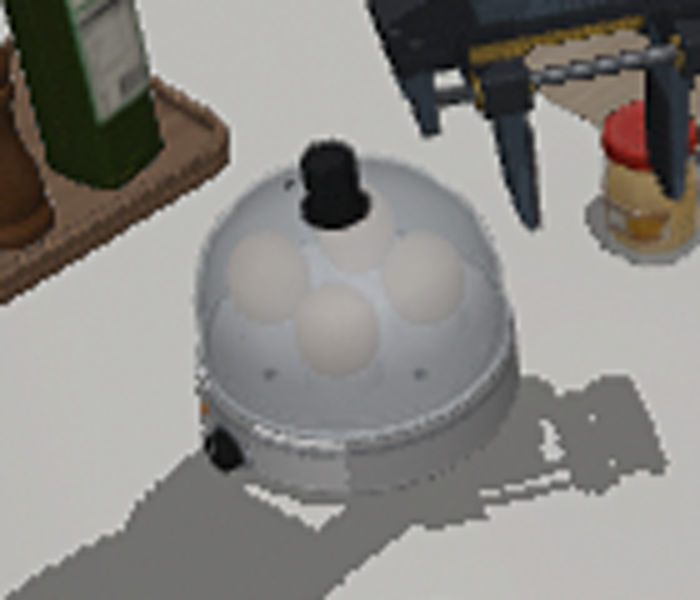

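The lid sits level and fully home on the ledge: the rim gap is closed along (200–515, ~440) and the knob is upright at (335,185). All four eggs stand inside it and the gripper is clear. Handing in.

```bash
python3 -c "
from workcell import env
print(env.job_done())"
```

```text
the job is handed in; nothing more can be done
None
```

I filled both empty rings with upright rack eggs and set the lid level and home on its ledge at about 29 s of the 72 s limit. I then handed the job in; the hand-in returned no verdict.

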